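# Switch on the desk supply and wake the touch-free light

### The job

Switch on the broad rocker switch of the power block by pressing its raised end fully down, and leave its two small switches as they are. Then wake the light: point with the fingertips at the middle of the round window on the light pad, from two to three centimetres above it, and stay there for two seconds without touching the pad and without bringing the fingertips down over its long window. Finally draw the hand well away from the pad; nothing is to be lifted or pushed out of place, the power block, the pad and the other things on the desk included.

Things in the scene. Friction and masses are not known exactly. Their poses are not given: they have to be found in the camera images.
- power_block: white plastic power block, loose, flat, 80 (x) x 200 (y) x 38 mm high, 0.9 kg; origin at the centre of its underside. On top three white rocker paddles, 40 mm long in x, hinged across their middle 47 mm above the desk: a broad one (40 mm wide) at y = +62 mm, small ones (20 mm wide) at y = -15 and -65 mm. Off: +x end raised. On: +x end down, still 7 mm proud of the housing
- broad_switch (a joint): rocker angle of the broad switch: about 0 off (+x end raised), 0.44 rad fully on (+x end down). It has no spring; it stays where left, and pressing the raised end down takes about 3 to 4 N over 6 mm of travel
- broad_press (a point): point on the top face of the broad paddle where to press, in the middle of its width, 14 mm from the hinge towards the +x end; about 54 mm above the desk when off and 48 mm when on (it moves with the paddle)
- small_switch_a (a joint): rocker angle of the small switch at y = -15 mm (0 off, 0.44 on); starts off and must stay so
- small_switch_b (a joint): rocker angle of the small switch at y = -65 mm (0 off, 0.44 on); starts on and must stay so
- light_pad: touch-free light controller: flat white plastic slab, loose, 84 (x) x 160 (y) x 12 mm, 0.4 kg; origin at the centre of its underside, z up. Two dark sensor windows stand 4 mm proud of its top: a round one at y = +44 mm and a long one at y = -44 mm
- round_window (a point): centre of the top face of the round sensor window (42 mm diameter), 16 mm above the desk
- long_window (a point): centre of the top face of the long sensor window (46 mm along y, 18 mm along x), 16 mm above the desk; not to be pointed at
- pen_rest: pale ceramic pen rest, loose, a channel 150 (x) x 26 x 15 mm; origin at the centre of its underside; leave alone
- pen: pen lying along x in the pen rest's channel, 130 mm long, 10 mm thick; leave alone
- tumbler: steel tumbler, loose, open, 72 mm diameter at the rim, 105 mm high; origin at the centre of its underside; leave alone
- phone_cradle: wooden phone cradle, loose, foot 90 (x) x 75 mm, sloping back plate to 95 mm high; origin at the centre of its underside; leave alone
- stapler: stapler, loose, 140 (x) x 36 x 51 mm; origin at the centre of its underside; leave alone
- eraser: eraser, loose, 22 x 45 x 14 mm; origin at the centre of its underside; leave alone
- drawer_insert: grey plastic drawer insert, fixed, open-topped, 260 (x) x 90 x 45 mm, three compartments; origin at the centre of its underside
There are look-alikes about, which are no part of the job. Of the things that look like the light_pad, the middle-sized one is meant.

How it is judged:
On the way, in this order (a step that is already met when the one before it is completed fails the run):
1. the broad switch is pressed on (value of joint broad_switch above 0.33 rad), for 0.2 s.
2. with the broad switch on, the fingertips point at the round window from just above it, for at least 1.5 s (horizontal distance between the grasp point and round_window below 0.022 m and z of the grasp point in the frame of round_window between 0.021 and 0.078 m and value of joint broad_switch above 0.33 rad), for 1.5 s.
At the end, for the whole second after the job is handed in: Broad switch on (over 0.33 rad), small switch a off (under 0.17), b on (over 0.27); hand at least 120 mm from the round window, after 1.5 s of pointing at it; power block within 20 mm, light pad within 10 mm and each loose bystander within 15 mm of its start, at rest (value of joint broad_switch above 0.33 rad and value of joint small_switch_a below 0.17 rad and value of joint small_switch_b above 0.27 rad and distance between the grasp point and round_window above 0.12 m and distance of power_block from where it was at the start of the episode below 0.02 m and distance of light_pad from where it was at the start of the episode below 0.01 m and linear speed of each of power_block, light_pad below 0.01 m/s and distance of each of pen_rest, pen, tumbler, phone_cradle, stapler, eraser from where it was at the start of the episode below 0.015 m); the robot touches nothing.
It fails at once if the robot touches the light pad, or the pad is shifted by more than 10 mm (contact force between any of the fingers, the arm and light_pad above 0.3 N or distance of light_pad from where it was at the start of the episode above 0.01 m).
It fails at once if the fingertips are brought down over the long window (within 22 mm sideways of its centre and less than about 60 mm above it) (horizontal distance between the grasp point and long_window below 0.022 m and z of the grasp point in the frame of long_window below 0.078 m).
It fails at once if a small switch is changed (value of joint small_switch_a above 0.17 rad or value of joint small_switch_b below 0.27 rad).
It fails at once if the power block is shifted by more than 20 mm, lifted 8 mm or tipped (distance of power_block from where it was at the start of the episode above 0.02 m or height (world z) of power_block above 0.008 m or angle between power_block's own z axis and vertical above 0.15 rad).
It fails at once if a bystander is shifted or lifted by more than 15 mm (distance of any of pen_rest, pen, tumbler, phone_cradle, stapler, eraser from where it was at the start of the episode above 0.015 m).
It also fails if it takes over 48 s, if anything falls off the work surface, if the arm or the gripper's body presses on something with over 40 N, if the wrist force passes 120 N, or if a joint passes its speed limit or range.

### The arm

A 7-joint arm with a two-finger parallel gripper is mounted at the origin on the work surface. World frame = base frame: x ahead of the robot, y to its left, z up, the work surface at z = 0. Lengths are in m, angles in rad, forces in N, time in s.
With the tool pointing down it reaches from about 0.4 to 0.875 m from the base axis. Payload 19.3 kg.
Tool frame: the origin (TCP) lies midway between the tips of the shut fingers; the grasp point (between the pads) lies 19 mm behind it; x points along the fingers, y is the direction in which the jaws open and shut, and the axes are right-handed (so a half turn about x gives the same grasp; the last joint's range is limited). The gripper opens to 85 mm and grips with 20 to 120 N. Pads are 22 mm wide; open, the fingers measure 114 mm over their backs; the gripper's body (76 mm by 85 mm) begins 54 mm behind the grasp point. The pads swing forward as they close: fully open they stand 13 mm farther back than shut.
Start: joints at [-1.293, 0.521, -0.036, 1.599, 0.021, 1.021, -0.113], TCP at [0.213, 0.588, 0.231] pointing down, gripper open.
Joint ranges: [-2.91, 2.91], [-0.3, 2.13], [-1.5, 1.42], [0.17, 2.43], [-1.26, 4.41], [0.16, 1.93], [-2.52, 2.52]. Speed limits (rad/s): [1.89, 1.89, 2.39, 2.39, 3.01, 3.01, 3.01].

### API

Orientations are given as [roll, pitch, yaw] about the fixed x, y, z axes, in that order (R = Rz(yaw) Ry(pitch) Rx(roll)).
In Python, from workcell import telemetry, vision, workorder gives the robot as it stands. The module is installed in compiled form; this text tells all that it offers.
- The arm moves only by the tool play_rows, never from a script. Its argument "deltas" is a list of rows, each a list of 7 numbers: the shift along the world's x, y, z in mm, then the turn, a rotation vector about the world's x, y, z in degrees, then the finger opening in mm, from 0 to 85.4. In form: [[x, y, z, wx, wy, wz, jaw], ...]. A call has 1 to 8 rows; each row shifts and turns the commanded pose from where the row before left it; what a row does not reach is not made up. A row lasts 1/8 s, in which the tool goes at most 62.5 mm and 10.7 degrees, less where a joint would pass 70% of its speed; a pose out of reach is approached as far as the arm can. A call with a gripper value outside its range is refused whole. The fingers move at their own pace and stop on an object; "grip_force" is the grip in N (left out, the last holds). Time passes only in rows, so rows that do not move let the fingers close. It gives the time, the measured TCP pose, the force and the opening at its end, in the units of the state.
- telemetry.observe(): the state, without advancing time (a new reading comes with each control period).
- vision.grab_frame(name): name is "scene" or "top"; returns the picture (400x640x3 uint8, red, green, blue); there is no depth.
- vision.camera_info(name): a dict with "mtx" (3x3 intrinsics, pixels), "rvec" (rotation vector, rad) and "tvec" (3), from world to camera coordinates, as OpenCV has them. Camera axes: x right, y down, z forward; pixel columns grow to the right and rows downward; lengths in m; the calibration is good to about 2 mm. A picture is of the moment at which its call begins. camera_info takes no time and is no camera call.
- workorder.job_done(): hands the job in, once; it reports no verdict.
The state is a dict: "clock": time; "qpos": joint angles; "qd": joint speeds; "joint_efforts": joint torques, N m; "position": TCP position; "tool_rot": TCP orientation; "force": force on the tool from outside, world axes, zero at the start; "moment": the same for the moment, N m; "grip_width": finger opening in m.
Only numpy, scipy, OpenCV 4.12 (cv2) and the standard library are available. Lean on these libraries where they do the work, as an engineer would, in place of code of your own. Each camera call takes 0.05 s, during which the arm holds its last target. There are 200 camera calls.

## Working session

There is one attempt and no reset: what is moved stays moved. The work goes in short steps, Python scripts to look and compute and a tool call to move; the robot and the scene stay as the last step left them, time stands still between calls to the robot, and variables do not carry over. Pictures are saved under pics/ and viewed, about 8 in all and at most 12, crops included, and the job is handed in when it is done.

Besides the shell and the picture viewer there is one more tool, called after "Call:" as name(argument=value, ...) on one line, values as JSON. play_rows: Moves the arm, as the interface text tells. Its arguments: {"type":"object","properties":{"deltas":{"type":"array","items":{"type":"array","items":{"type":"number"}}},"grip_force":{"type":"number"}},"required":["deltas"]}

```bash
mkdir -p pics; cat > h.py <<'E'
import cv2, numpy as np
from workcell import telemetry, vision, workorder
def cam(n):
    c=vision.camera_info(n); return np.array(c["mtx"],float),np.array(c["rvec"],float).ravel(),np.array(c["tvec"],float).ravel()
def unproj(n,uv,z):
    K,r,t=cam(n); R=cv2.Rodrigues(r)[0]; C=-R.T@t
    d=R.T@np.linalg.inv(K)@np.array([uv[0],uv[1],1.]); return C+d*(z-C[2])/d[2]
def proj(n,P):
    K,r,t=cam(n); return cv2.projectPoints(np.array(P,float).reshape(-1,3),r,t,K,None)[0].reshape(-1,2)
def shot(n,f,crop=None,s=1):
    im=cv2.cvtColor(vision.grab_frame(n),cv2.COLOR_RGB2BGR); cv2.imwrite(f"pics/raw_{f}.png",im)
    if crop: im=im[crop[1]:crop[3],crop[0]:crop[2]]
    cv2.imwrite(f"pics/{f}.png",cv2.resize(im,None,fx=s,fy=s,interpolation=cv2.INTER_CUBIC))
E
python3 - <<'E'
from h import *
for n in("top","scene"):
    shot(n,n+"0",None,1.25); K,r,t=cam(n); R=cv2.Rodrigues(r)[0]; print(n,K[0,0],-R.T@t,unproj(n,(320,200),0))
print(telemetry.observe())
E
```

```text
top 440.0527647393998 [0.32167234 0.00467513 1.31256909] [ 0.52797182 -0.01269708  0.        ]
scene 438.69736237516094 [ 1.23724418 -0.29019062  1.05451515] [0.47303003 0.04399524 0.        ]
{'clock': 0.1, 'qpos': array([-1.29317376,  0.52194569, -0.03631409,  1.59993593,  0.02118839,
        1.02106714, -0.11280797]), 'qd': array([ 0.00066649, -0.00096691,  0.00078666, -0.00054286, -0.00025575,
        0.00292242, -0.00106691]), 'joint_efforts': array([ 3.52415089e-03, -9.28478551e+01,  1.98391534e+00, -3.70526969e+01,
        1.81482697e-02,  5.33021157e-03,  3.70880355e-05]), 'position': array([0.21296974, 0.58729302, 0.23079425]), 'tool_rot': array([-1.50591094,  1.56982471, -1.85377038]), 'force': array([ 0.01047091, -0.36522793,  0.0119478 ]), 'moment': array([-0.0205921 , -0.0371364 ,  0.02195646]), 'grip_width': 0.08563442406558319}
```

View pics/top0.png

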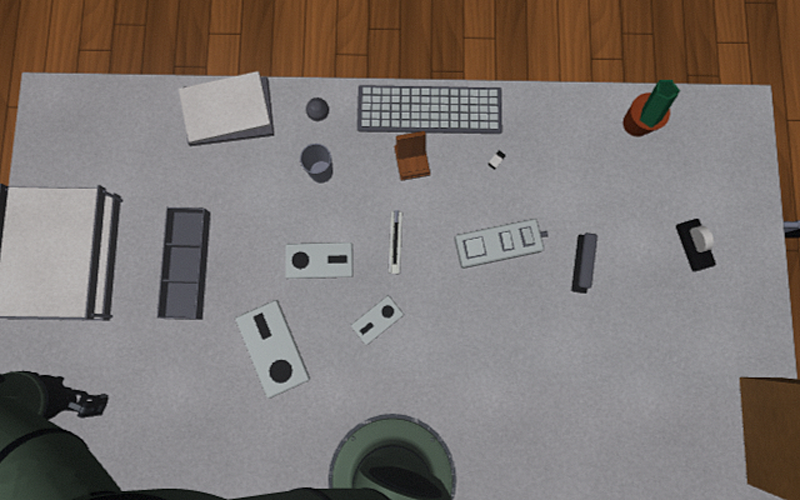

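View pics/scene0.png

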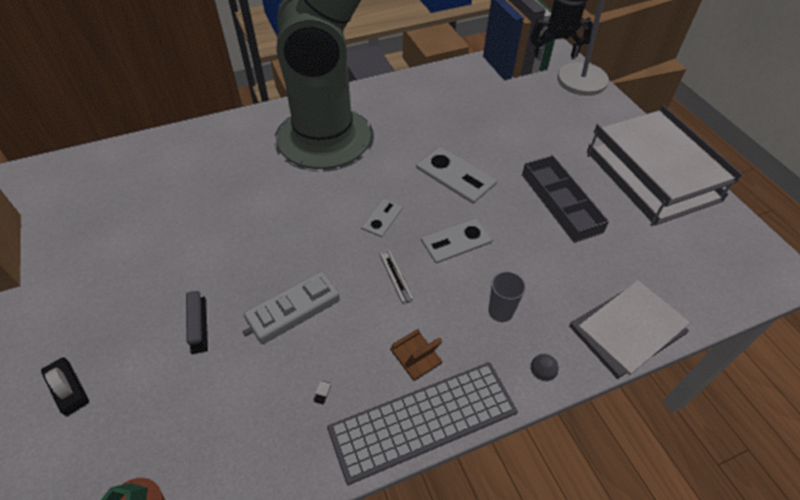

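The top view has +x up and +y left. The middle-sized pad is at (319,260), with its round window at (300,260). The block is at (500,243), with the broad paddle at (474,247). I'll zoom in on both.

```bash
python3 - <<'E'
from h import *
a=cv2.imread("pics/raw_top0.png"); b=cv2.imread("pics/raw_scene0.png")
f=lambda im,c,s:cv2.resize(im[c[1]:c[3],c[0]:c[2]],None,fx=s,fy=s,interpolation=cv2.INTER_CUBIC)
A=f(a,(220,180,290,230),5); B=f(a,(358,165,438,225),5)
C=f(b,(330,165,400,215),5); D=f(b,(190,212,280,280),5)
def pad(x,w,h): return cv2.copyMakeBorder(x,0,h-x.shape[0],0,w-x.shape[1],cv2.BORDER_CONSTANT)
cv2.imwrite("pics/crop1.png",cv2.resize(np.hstack([pad(A,350,300),pad(B,450,300)]),None,fx=1,fy=1))
cv2.imwrite("pics/crop2.png",np.hstack([pad(C,350,340),pad(D,450,340)]))
E
```

```text
(no output)
```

View pics/crop1.png

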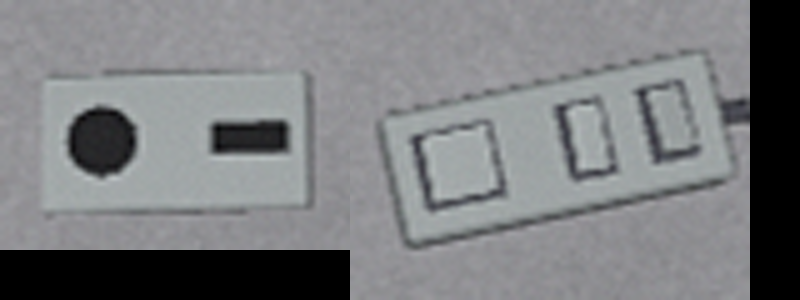

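View pics/crop2.png

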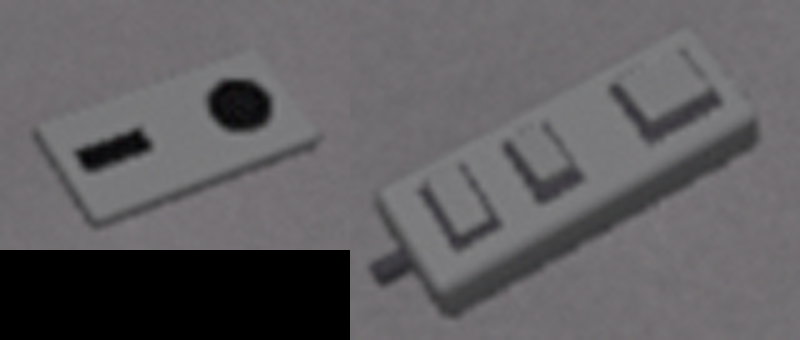

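Crop 1 shows the pad's round window at (102,141), its long window at (250,137) and the broad paddle centred near (460,165). Crop 2 shows the round window at (240,105) and the long window at (114,151). I'll work out positions from both views and cross-check them.

```bash
cat > m.py <<'E'
from h import *
g=lambda p,o,x0=0:((p[0]-x0)/5+o[0]-.4,p[1]/5+o[1]-.4)
T=lambda p:g(p,(220,180)); TB=lambda p:g(p,(358,165),350)
S=lambda p:g(p,(330,165)); SB=lambda p:g(p,(190,212),350)
r=np.round
for nm,t,s in(("round",(102,141),(240,105)),("long",(250,137),(114,151))):
    print(nm,r(unproj("top",T(t),.016),4),r(unproj("scene",S(s),.016),4))
pts=[("top",TB,p) for p in[(385,120),(705,55),(733,178),(410,245)]]
print("housing",[r(unproj(n,f(p),.038)[:2],4).tolist() for n,f,p in pts])
print("broad top",[r(unproj("top",TB(p),z)[:2],4).tolist() for p,z in[((415,138),.056),((492,122),.056),((505,192),.047),((428,208),.047)]])
print("broad scene",[r(unproj("scene",SB(p),z)[:2],4).tolist() for p,z in[((615,83),.047),((688,48),.047),((720,95),.056),((652,128),.056)]])
for nm,p in(("a",(588,138)),("b",(670,120))): print(nm,r(unproj("top",TB(p),.047),4))
print("bottom front scene",[r(unproj("scene",SB(p),0)[:2],4).tolist() for p in[(452,318),(757,145)]])
E
python3 m.py
```

```text
round [0.4983 0.2248 0.016 ] [0.4996 0.2265 0.016 ]
long [0.5021 0.1371 0.016 ] [0.5033 0.1382 0.016 ]
housing [[0.558, -0.1431], [0.6001, -0.333], [0.5266, -0.3478], [0.484, -0.1576]]
broad top [[0.5443, -0.1584], [0.5545, -0.2033], [0.5148, -0.212], [0.5047, -0.167]]
broad scene [[0.518, -0.2089], [0.5105, -0.1641], [0.5539, -0.1586], [0.5606, -0.1995]]
a [ 0.5475 -0.2609  0.047 ]
b [ 0.559  -0.3091  0.047 ]
bottom front scene [[0.5992, -0.3301], [0.5564, -0.1425]]
```

```bash
python3 - <<'E'
from h import *
from scipy.spatial.transform import Rotation as Ro
s=telemetry.observe(); R=Ro.from_euler("xyz",s["tool_rot"]).as_matrix(); print(R.round(3))
ty=np.degrees(np.arctan2(R[1,1],R[0,1])); tgt=np.degrees(np.arctan2(.976,-.217)); print(ty,tgt,(tgt-ty+90)%180-90)
for p in[(316,160),(316,145)]: print(unproj("top",(p[0]/1.25,p[1]/1.25),.1))
E
```

```text
[[-0.     0.341  0.94 ]
 [-0.001  0.94  -0.341]
 [-1.    -0.001  0.   ]]
70.06912051889509 102.53502335021122 32.46590283131613
[0.71729435 0.18316443 0.1       ]
[0.75295078 0.18442383 0.1       ]
```

Call:
play_rows(deltas=[[15,-10,0,0,0,2,0],[30,-20,0,0,0,2,0],[30,-20,0,0,0,2,0],[30,-20,0,0,0,2,0],[30,-20,0,0,0,2,0],[30,-20,0,0,0,2,0],[30,-20,0,0,0,2,0],[30,-25,0,0,0,2,0]])

```text
clock: 1.1
position: [0.4387, 0.4319, 0.2309]
tool_rot: [-2.482, 1.57, -2.549]
force: [-0.1, 0.1, -0.3]
grip_width: -0.0003
```

Call:
play_rows(deltas=[[14,-45,0,0,0,2,0],[14,-45,0,0,0,2,0],[14,-45,0,0,0,2,0],[14,-45,0,0,0,2,0],[14,-45,0,0,0,2,0],[14,-45,0,0,0,2,0],[14,-45,0,0,0,2,0],[10,-45,0,0,0,2,0]])

```text
clock: 2.1
position: [0.5463, 0.071, 0.2311]
tool_rot: [-3.054, 1.571, -2.842]
force: [0.2, 0.1, -0.8]
grip_width: 0.0001
```

Call:
play_rows(deltas=[[0,-40,-15,0,0,0.5,0],[0,-40,-15,0,0,0,0],[0,-40,-20,0,0,0,0],[0,-40,-20,0,0,0,0],[0,-40,-20,0,0,0,0],[0,-25,-20,0,0,0,0],[0,-15,0,0,0,0,0],[0,0,0,0,0,0,0]])

```text
clock: 3.1
position: [0.5462, -0.1679, 0.1218]
tool_rot: [-0.561, 1.57, -0.343]
force: [0.4, 1.1, 0.4]
grip_width: 0.0003
```

Call:
play_rows(deltas=[[0,-13,-15,0,0,0,0],[0,0,-20,0,0,0,0],[0,0,-17,0,0,0,0],[0,0,0,0,0,0,0]])

```text
clock: 3.6
position: [0.5455, -0.1799, 0.0681]
tool_rot: [2.629, 1.569, 2.849]
force: [-0.3, -0.8, 0.2]
grip_width: -0.0001
```

```bash
python3 - <<'E'
from h import *
print(telemetry.observe()["position"])
shot("scene","s1",(180,190,300,280),6)
c=proj("scene",[[.5463,-.181,.055],[.5287,-.185,.051]]); print(((c+.5-[180,190])*6-.5).round())
E
```

```text
[ 0.54545604 -0.17986595  0.06807772]
[[452. 250.]
 [434. 228.]]
```

View pics/s1.png

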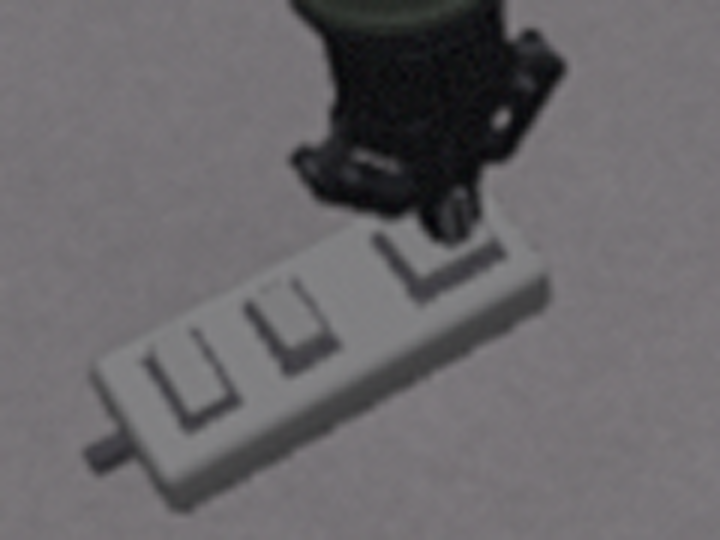

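The shut fingertips, at (455,242), hang over the raised half of the broad paddle, whose front edge runs from (425,295) to (505,250). Now I'll press.

Call:
play_rows(deltas=[[0,0,-6,0,0,0,0],[0,0,-4,0,0,0,0],[0,0,-3,0,0,0,0],[0,0,-2,0,0,0,0],[0,0,0,0,0,0,0]])

```text
clock: 4.28
position: [0.5461, -0.1804, 0.0543]
tool_rot: [-1.686, 1.571, -1.467]
force: [0.3, -0.2, -0.2]
grip_width: -0.0001
```

Call:
play_rows(deltas=[[0,0,-2,0,0,0,0],[0,0,-1,0,0,0,0],[0,0,-1,0,0,0,0],[0,0,0,0,0,0,0]])

```text
clock: 4.78
position: [0.5467, -0.1803, 0.0506]
tool_rot: [-0.289, 1.569, -0.069]
force: [3.0, 1.8, 4.0]
grip_width: -0.0004
```

Call:
play_rows(deltas=[[0,0,-1,0,0,0,0],[0,0,-1,0,0,0,0],[0,0,0,0,0,0,0]])

```text
clock: 5.15
position: [0.5472, -0.1803, 0.0489]
tool_rot: [-0.29, 1.569, -0.07]
force: [4.7, 1.7, 10.1]
grip_width: -0.0002
```

Call:
play_rows(deltas=[[0,0,-1,0,0,0,0],[0,0,0,0,0,0,0]])

```text
clock: 5.4
position: [0.5473, -0.1803, 0.0486]
tool_rot: [-0.311, 1.568, -0.091]
force: [0.7, 3.9, 22.5]
grip_width: 0.0
```

Call:
play_rows(deltas=[[0,0,-1,0,0,0,0],[0,0,0,0,0,0,0]])

```text
clock: 5.65
position: [0.5474, -0.1804, 0.0482]
tool_rot: [-0.33, 1.568, -0.11]
force: [-3.6, 4.4, 37.2]
grip_width: 0.0001
```

The fingers met a hard stop at about 48.5 mm, which fits fully on. I'll lift straight up and check.

Call:
play_rows(deltas=[[0,0,4,0,0,0,0],[0,0,10,0,0,0,0],[0,0,20,0,0,0,0],[0,0,30,0,0,0,0],[0,30,30,0,0,0,0],[0,40,20,0,0,0,0],[0,40,0,0,0,0,0],[0,40,0,0,0,0,0]])

```text
clock: 6.65
position: [0.5457, -0.0294, 0.1608]
tool_rot: [-2.045, 1.571, -1.826]
force: [0.4, -0.8, 0.3]
grip_width: -0.0001
```

```bash
python3 - <<'E'
from h import *
print(telemetry.observe()["position"])
shot("scene","s2",(180,190,300,280),6)
E
```

```text
[ 0.54565292 -0.02941741  0.16077684]
```

View pics/s2.png

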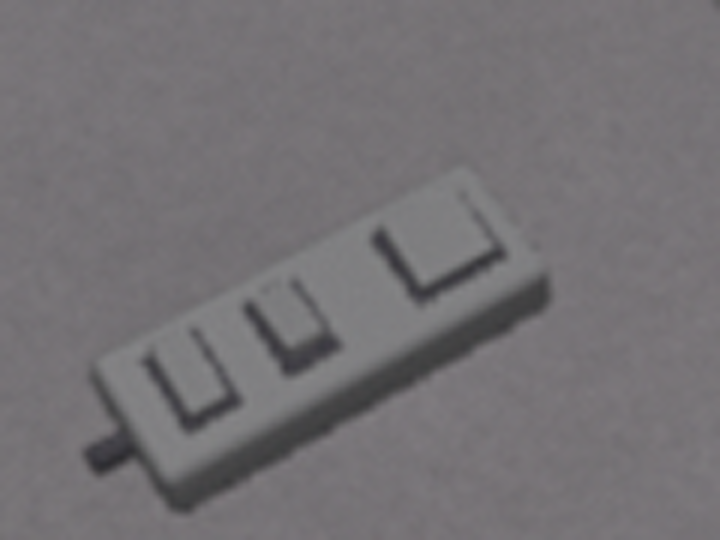

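The broad paddle's front face (about (460,275)) is now thin, like the switch that is on at (210,410). Switch a is still off, and the block hasn't moved. Next is the pad.

Call:
play_rows(deltas=[[-3,20,0,0,0,0,0],[-7,40,0,0,0,0,0],[-7,40,0,0,0,0,0],[-7,40,0,0,0,0,0],[-7,40,0,0,0,0,0],[-7,40,0,0,0,0,0],[-6,25,0,0,0,0,0],[-2,8,0,0,0,0,0]])

```text
clock: 7.7
position: [0.4994, 0.2236, 0.1604]
tool_rot: [3.003, 1.57, -3.059]
force: [-0.2, -0.2, -0.4]
grip_width: -0.0
```

Call:
play_rows(deltas=[[0,0,-10,0,0,0,0],[0,0,-20,0,0,0,0],[0,0,-20,0,0,0,0],[0,0,-15,0,0,0,0],[0,0,0,0,0,0,0]])

```text
clock: 8.32
position: [0.4997, 0.2215, 0.0942]
tool_rot: [-2.734, 1.569, -2.516]
force: [-0.1, 0.3, 0.3]
grip_width: 0.0002
```

```bash
python3 - <<'E'
from h import *
print(telemetry.observe()["position"])
shot("scene","s3",(320,120,420,220),6)
c=proj("scene",[[.499,.2257,.016]]); print(((c+.5-[320,120])*6-.5).round())
E
```

```text
[0.4997248  0.22147944 0.09423376]
[[346. 396.]]
```

View pics/s3.png

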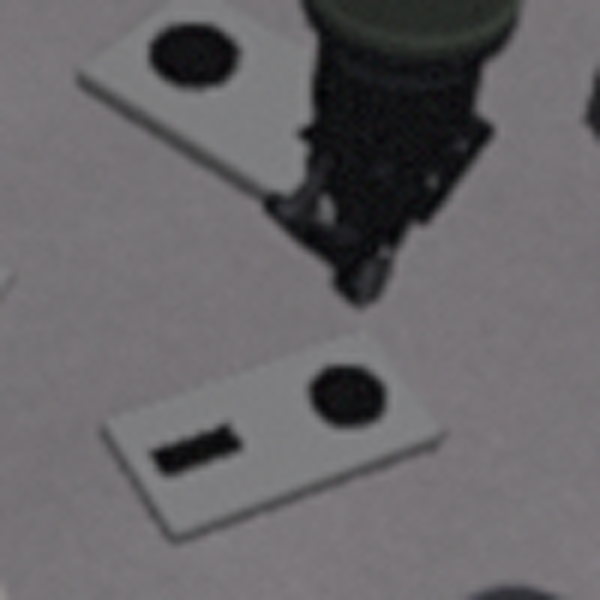

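The shut fingers, tip at (360,300), hang directly above the round window at (347,396). I'll go down to about 26 mm above it and hold for over 2 s.

Call:
play_rows(deltas=[[0,4,-10,0,0,0,0],[0,0,-14,0,0,0,0],[0,0,-14,0,0,0,0],[0,0,-10,0,0,0,0],[0,0,-4,0,0,0,0],[0,0,0,0,0,0,0],[0,0,0,0,0,0,0],[0,0,0,0,0,0,0]])

```text
clock: 9.38
position: [0.5003, 0.2267, 0.0437]
tool_rot: [0.257, 1.57, 0.476]
force: [0.5, 0.8, 0.4]
grip_width: -0.0001
```

```bash
python3 - <<'E'
from h import *
print(telemetry.observe()["position"])
shot("scene","s4",(320,120,420,220),6)
E
```

```text
[0.50026307 0.22665586 0.04366025]
```

View pics/s4.png

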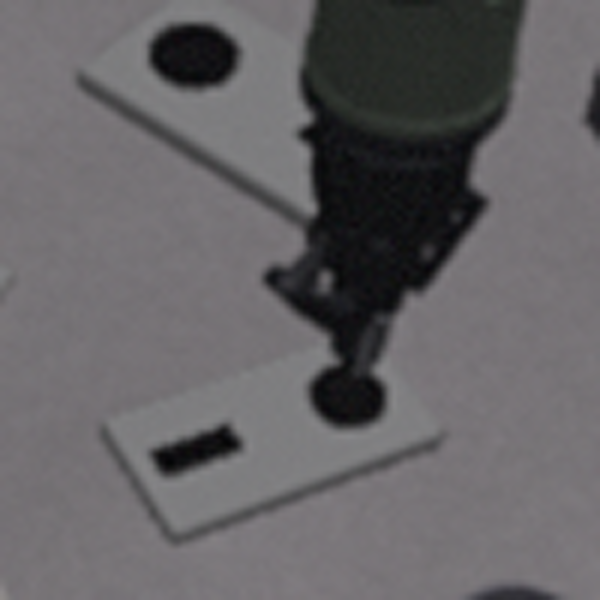

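Call:
play_rows(deltas=[[0,0,0,0,0,0,0],[0,0,0,0,0,0,0],[0,0,0,0,0,0,0],[0,0,0,0,0,0,0],[0,0,0,0,0,0,0],[0,0,0,0,0,0,0],[0,0,0,0,0,0,0],[0,0,0,0,0,0,0]])

```text
clock: 10.42
position: [0.5, 0.2265, 0.0433]
tool_rot: [-1.946, 1.571, -1.727]
force: [-0.3, 0.5, 1.2]
grip_width: -0.0001
```

Call:
play_rows(deltas=[[0,0,0,0,0,0,0],[0,0,0,0,0,0,0],[0,0,0,0,0,0,0],[0,0,0,0,0,0,0],[0,0,0,0,0,0,0],[0,0,0,0,0,0,0],[0,0,0,0,0,0,0],[0,0,0,0,0,0,0]])

```text
clock: 11.42
position: [0.5001, 0.2265, 0.0433]
tool_rot: [-1.578, 1.571, -1.358]
force: [-0.6, 0.0, 0.5]
grip_width: 0.0
```

The tip at (360,372) was just above the round window, with a clear gap, and it held for over 2 s. Now I'll withdraw.

Call:
play_rows(deltas=[[0,0,10,0,0,0,0],[0,0,25,0,0,0,0],[0,0,30,0,0,0,0],[0,0,35,0,0,0,0],[0,0,35,0,0,0,0],[0,20,35,0,0,0,0],[0,30,20,0,0,0,0],[0,30,0,0,0,0,0]])

```text
clock: 12.42
position: [0.5006, 0.3077, 0.2359]
tool_rot: [0.392, 1.567, 0.611]
force: [-0.6, 0.2, -1.0]
grip_width: -0.0003
```

Call:
play_rows(deltas=[[0,40,0,0,0,0,0],[0,40,0,0,0,0,0],[0,20,0,0,0,0,0],[0,10,0,0,0,0,0],[0,0,0,0,0,0,0],[0,0,0,0,0,0,0],[0,0,0,0,0,0,0],[0,0,0,0,0,0,0]])

```text
clock: 13.42
position: [0.5002, 0.4161, 0.2335]
tool_rot: [-0.305, 1.571, -0.086]
force: [-0.2, 0.7, -0.9]
grip_width: 0.0
```

```bash
python3 - <<'E'
from h import *
shot("scene","s5",None,1.25); print(telemetry.observe()["position"])
E
```

```text
[0.50017283 0.41620966 0.23342565]
```

View pics/s5.png

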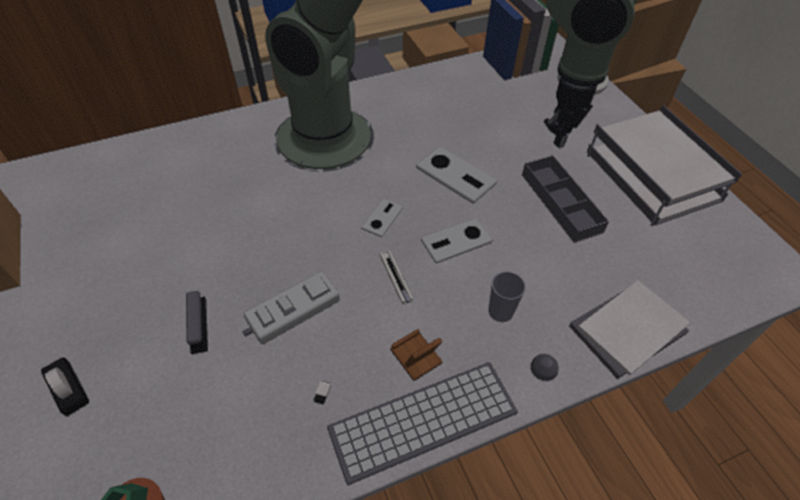

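The whole desk looks as it did at the start: the block at (292,307), the pad at (457,240) and the bystanders are all in place. The hand is clear of everything at (565,130).

```bash
python3 -c "
from h import *
print(workorder.job_done())"
```

```text
the job is handed in; nothing more can be done
None
```

I pressed the broad switch on, pointed at the round window of the middle-sized pad for over 2 s, drew the hand away and handed the job in at about 13.5 s of the 48 s allowed. The hand-in gives no verdict.

- **Broad switch:** I pressed until it hit a hard stop, with the fingertips at 48.2 mm and up to 37 N on the fingers. In the picture afterwards the paddle lies down like the small switch that is on, and both small switches look unchanged. I judged the switch angle from this, as it can't be read directly.
- **Pointing:** The fingertips were about 27 mm above the round window and within about 2 mm of its measured centre. Wrist force readings stayed at noise level (1.2 N or less), and the picture shows a gap above the pad.
- **At the end:** The hand is about 27 cm from the round window, with nothing near it. By eye, the block, the pad and the other things show no shift from the first picture. None of my checks failed; the two cameras' position estimates for the windows agreed to about 2 mm, but for the broad paddle they first differed by about 6 mm. I put that down to the paddle heights I had assumed, and the picture before pressing showed the tip over the raised half.

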